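Put the single-cup coffee dripper back together

TASK

The single-cup coffee dripper has been washed up and its parts stand about the worktop. Put it back together on the middle of the round wooden board, one part after another from the bottom up: the white cup, upright; the filter seated on the cup's mouth; the press standing right down inside the filter; and last the lid, fully home over the filter's rim. Set each part down, do not drop it, and leave everything else on the worktop where it is.

Things in the scene. Friction and masses are not known exactly. Their poses are not given: they have to be found in the camera images.
- board: round board of mid-brown wood, flat, 130 mm across and 18 mm thick, fixed to the worktop. Origin: centre of its underside, on the worktop (z = 0); its top is 18 mm higher. z up.
- cup: plain white ceramic cup without a handle, a straight-sided tumbler standing mouth up, 60 mm outside diameter, 75 mm tall, wall 4 mm (mouth 52 mm across), 150 to 310 g. Grip it across the outside. Origin: centre of its underside; z up along its axis.
- filter: stainless steel coffee filter, 70-140 g, open top. From its origin (underside centre, z up): boss 44 mm across, 0-8 mm high, fits in the cup's mouth; brim 86 mm across, 8-11 mm, rests on the cup's rim (origin then 67 mm above the cup's); chamber above it 58 mm outside (grip here), 53 mm inside, floor at 11 mm, rim at 59 mm.
- press: stainless steel coffee press, 35-70 g: flat perforated disc 45 mm across, 3 mm thick, with a thin upright rod (7 mm) and on it a round steel knob 16 mm across, 50 to 70 mm above the underside: grip here. On the filter's chamber floor its origin is 11 mm above the filter's and the whole knob is above the rim. Origin: underside centre; z up the rod.
- lid: domed steel lid, 42-84 g, 69 mm across, black knob on top (16 mm across, 38 to 56 mm above the underside: grip here). Its skirt, 64 mm inside, 8 mm deep, goes round the outside of the filter's chamber and the ledge within rests on the chamber rim (origin then 51 mm above the filter's); the dome clears the press's knob. Origin: underside centre; z up.
- dish: bystander, to be left alone: shallow round white dish, 90 mm across, 18 mm high. Origin: centre of its underside.
- ramekin: bystander, to be left alone: low blue-glazed pot, 70 mm across, 34 mm high. Origin: centre of its underside.
- mill: bystander, to be left alone: tall black pepper mill, 58 mm across, 215 mm high. Origin: centre of its underside.
- jar: bystander, to be left alone: amber glass jar with a steel cap, 68 mm across, 110 mm high. Origin: centre of its underside.
- spatula: bystander, to be left alone: wooden spatula lying flat, 240 mm long, beyond the other things. Origin: underside, at the middle of its length.

How it is judged:
By the outcome, as a careful person would: the job done as asked, in the order asked, and still so for the second after the job is handed in, with the robot touching nothing.
It also fails if it takes over 120 s, if anything falls off the work surface, if the arm or the gripper's body presses on something with over 40 N, if the wrist force passes 120 N, or if a joint passes its speed limit or range.

ROBOT

A 6-joint arm with a two-finger parallel gripper is mounted at the origin on the work surface. World frame = base frame: x ahead of the robot, y to its left, z up, the work surface at z = 0. Lengths are in mm, angles in rad, forces in N, time in s.
With the tool pointing down it reaches from about 350 to 775 mm from the base axis. Payload 7.3 kg.
Tool frame: the origin (TCP) lies on the centre line of the jaws, within the pads' length; the fingertips stand ahead of it and the grasp point (between the pads) lies 2 mm behind it (ctrl.nose_length is the z of the fingertips in the tool frame, in mm); z points along the fingers, y is the line along which they close (so a half turn about z gives the same grasp; the last joint's range is limited). The gripper opens to 92 mm and grips with 3 to 60 N. Pads are 19 mm wide; open, the fingers measure 130 mm over their backs; the gripper's body (75 mm by 190 mm) begins 47 mm behind the grasp point.
Start: joints at [-1.472, 0.342, 1.524, -0, 1.275, -0.146], TCP at [127.262, -509.36, 243.741] pointing down, gripper open.
Joint ranges: [-2.53, 2.53], [-0.77, 2.02], [0.04, 2.7], [-1, 4.14], [0.28, 2.66], [-3.11, 3.11]. Speed limits (rad/s): [2.57, 2.57, 3.14, 3.14, 3.14, 3.14].

INTERFACE

Orientations are given as a unit quaternion [x, y, z, w].
In Python, from station import ctrl, get_image, get_calibration gives the robot as it stands.
- The arm moves only by the tool drive_tool, never from a script. Its argument "targets" is a list of rows, each an object with "linear": the shift along the tool's x, y, z as a fraction of full scale, a list of three; "delta_rot": the turn, a rotation vector about the tool's x, y, z as a fraction of full scale, a list of three. A call has 1 to 5 rows; each row shifts and turns the commanded pose from where the row before left it, along the tool's axes as they then stand; what a row does not reach is not made up. Full scale, the value 1, is 30 cm for a shift and 0.15 rad for a turn. A row lasts 1/8 s, in which the tool goes at most 62.5 mm and 10.7 degrees, less where a joint would pass 70% of its speed; a pose out of reach is approached as far as the arm can. A call with a number of a shift or a turn outside -1 to 1 is refused whole. A call with a gripper value outside its range is refused whole. "claw" is the opening, from 0 (shut) to 1 (fully open), set as the call begins (left out, the last holds). The fingers move at their own pace and stop on an object; "squeeze" is the grip in N (left out, the last holds). Time passes only in rows, so rows that do not move let the fingers close. It gives the time, the measured TCP pose, the force, the opening and the grip force at its end, in the units of the state.
- ctrl.read_state(): the state, without advancing time (a new reading comes with each control period).
- get_image(name): name is "side" or "top"; returns the picture (480x640x3 uint8, red, green, blue); there is no depth.
- get_calibration(name): a dict with "intrinsics" (3x3 intrinsics, pixels), "k1" (the pictures are not rectified: a ray, as slopes to the right and down, at radius r is drawn at 1 + k1 r^2 times it, then the intrinsics apply), "rvec" (rotation vector, rad) and "tvec" (3), from world to camera coordinates, as OpenCV has them. Camera axes: x right, y down, z forward; pixel columns grow to the right and rows downward; lengths in mm; the calibration is good to about 2 mm. A picture is of the moment at which its call begins. get_calibration takes no time and is no camera call.
- ctrl.close_job(): hands the job in; it is judged then, once.
The state is a dict: "clock": time; "joint_pos": joint angles; "joint_velocities": joint speeds; "joint_torque": joint torques, N m; "ee_pos": TCP position; "tool_rot": TCP orientation; "contact_force": force on the tool from outside, world axes, zero at the start; "moment": the same for the moment, N m; "grip_width": finger opening in mm; "grip_force": force on a finger pad.
Only numpy, scipy, OpenCV 4.12 (cv2) and the standard library are available. Lean on these libraries where they do the work, as an engineer would, in place of code of your own. Each camera call takes 0.05 s, during which the arm holds its last target. There are 200 camera calls.

## Working session

There is one attempt and no reset: what is moved stays moved. The work goes in short steps, Python scripts to look and compute and a tool call to move; the robot and the scene stay as the last step left them, time stands still between calls to the robot, and variables do not carry over. Pictures are saved under pics/ and viewed, at most 14 in all, crops included, and the job is handed in when it is done.

Besides the shell and the picture viewer there is one more tool, called after ">>>" as name(argument=value, ...) on one line, values as JSON. drive_tool: Moves the arm, as the interface text tells. Shift numbers are shares of 30 cm and turn numbers shares of 0.15 rad, none past 1 either way. Its arguments: {"type":"object","properties":{"targets":{"type":"array","items":{"type":"object","properties":{"linear":{"type":"array","items":{"type":"number","minimum":-1,"maximum":1}},"delta_rot":{"type":"array","items":{"type":"number","minimum":-1,"maximum":1}}}}},"claw":{"type":"number"},"squeeze":{"type":"number"}},"required":["targets"]}

```bash
mkdir -p pics; ls; python3 - <<'E'
from station import ctrl,get_image,get_calibration
import cv2
for n in("side","top"):
    cv2.imwrite(f"pics/{n}0.png",get_image(n)[:,:,::-1]); print(get_calibration(n))
s=ctrl.read_state();print(s,ctrl.nose_length)
E
```

```text
pics
{'intrinsics': array([[483.19624096,   0.        , 313.35619682],
       [  0.        , 483.19624096, 239.68403279],
       [  0.        ,   0.        ,   1.        ]]), 'k1': -0.04712536043424428, 'rvec': array([ 0.4658623 , -2.82577155,  1.00569437]), 'tvec': array([559.0374827 , 179.36125931, 844.97192891])}
{'intrinsics': array([[438.75409319,   0.        , 315.76014116],
       [  0.        , 438.75409319, 241.49662208],
       [  0.        ,   0.        ,   1.        ]]), 'k1': 0.024920995527374964, 'rvec': array([ 2.19205483, -2.15668956,  0.04156371]), 'tvec': array([-4.25993211e-02,  6.14191725e+02,  8.70207751e+02])}
{'clock': 0.1, 'joint_pos': array([-1.47199996e+00,  3.42651346e-01,  1.52487925e+00,  2.02570450e-05,
        1.27542674e+00, -1.46017725e-01]), 'joint_velocities': array([ 0.00147066, -0.00106674, -0.00255991,  0.00127323,  0.00184021,
        0.00103386]), 'joint_torque': array([ 1.02080186e-03, -4.32004988e+01, -2.44693226e+01,  7.18912901e-02,
        5.26107650e-02, -4.73700993e-05]), 'ee_pos': array([ 127.23294085, -509.0109987 ,  243.13008014]), 'tool_rot': array([ 9.92517737e-01,  1.22098633e-01,  2.57942452e-05, -6.81922879e-04]), 'contact_force': array([-0.25040055,  0.3536738 , -0.46367002]), 'moment': array([-0.00784155, -0.02020569,  0.01207864]), 'grip_force': 0.0, 'grip_width': 91.66013045004061} 17.0
```

View pics/side0.png

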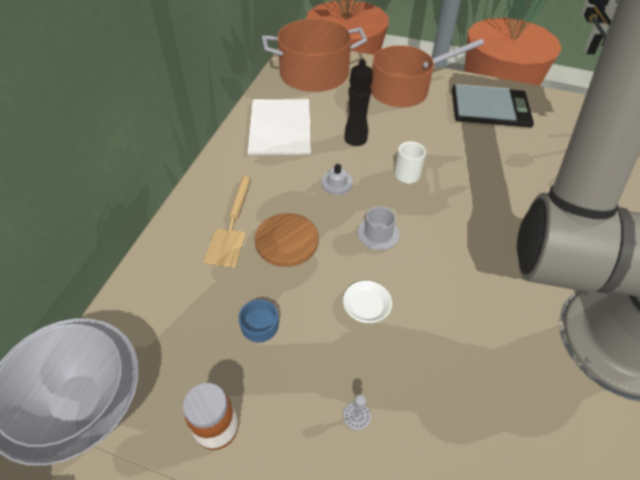

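View pics/top0.png

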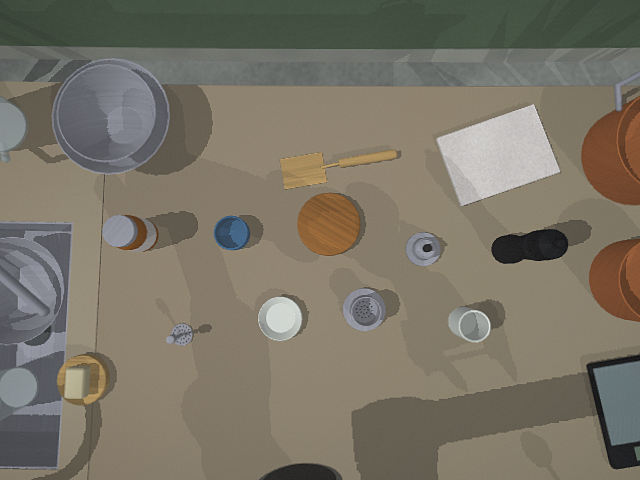

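```bash
cat > h.py <<'E'
import numpy as np,cv2
from station import ctrl,get_image,get_calibration
def cast(n,px,z):
    c=get_calibration(n);K=c["intrinsics"];R=cv2.Rodrigues(c["rvec"])[0];t=c["tvec"]
    p=np.atleast_2d(np.array(px,float))
    u=cv2.undistortPoints(p[:,None],K,np.array([c["k1"],0,0,0,0.]))[:,0]
    d=np.c_[u,np.ones(len(u))]@R; o=-R.T@t
    return o+d*((z-o[2])/d[:,2])[:,None]
def proj(n,P):
    c=get_calibration(n)
    return cv2.projectPoints(np.atleast_2d(np.array(P,float)),c["rvec"],c["tvec"],c["intrinsics"],np.array([c["k1"],0,0,0,0.]))[0][:,0]
def tcp():
    from scipy.spatial.transform import Rotation as Ro
    s=ctrl.read_state();return s["ee_pos"],Ro.from_quat(s["tool_rot"]).as_matrix(),s
def circ(w):
    A=np.c_[2*w[:,:2],np.ones(len(w))];s=np.linalg.lstsq(A,(w[:,:2]**2).sum(1),rcond=None)[0]
    return s[:2],2*np.sqrt(s[2]+s[0]**2+s[1]**2)
E
python3 - <<'E'
from h import *
im=cv2.imread("pics/top0.png");hsv=cv2.cvtColor(im,cv2.COLOR_BGR2HSV)
H,S,V=cv2.split(hsv)
m={"board":(((S>110)&(H<20)),(329,224),18),"filter":((S<60)&(V>90),(365,310),11),
"lid":((S<60)&(V>90),(415,250),4),"cup":((S<40)&(V>130),(473,340),75),"press":((S<60)&(V>90),(182,334),3)}
for k,(mk,sd,z) in m.items():
    n,l,st,ce=cv2.connectedComponentsWithStats(mk.astype('uint8'))
    x,y=sd;win=l[y-5:y+6,x-5:x+6];ids=win[win>0]
    if not len(ids):print(k,"none",hsv[y,x]);continue
    i=np.bincount(ids).argmax();c=max(cv2.findContours((l==i).astype('uint8'),cv2.RETR_EXTERNAL,cv2.CHAIN_APPROX_NONE)[0],key=len)[:,0]
    w=cast("top",cv2.convexHull(c)[:,0],z);print(k,st[i],circ(w),cv2.minEnclosingCircle(w[:,:2].astype('float32')))
for nm,p,q,z in [("press disc",(182,334),(357,416),3),("pressknob",(171,339),(361,401),60),("lidknob",(428,248),(338,168),56),("cuprim",(474,324),(411,150),75),("filter rim",(365,310),(380,217),59)]:
    print(nm,cast("top",p,z)[0].round(1),cast("side",q,z)[0].round(1))
v=[(330,290,70,60,im)]
a=[cv2.resize(im[y-35:y+35,x-40:x+40],(400,350),interpolation=2) for x,y in[(365,310),(423,248),(470,324),(182,334)]]
g=np.vstack([np.hstack(a[:2]),np.hstack(a[2:])]);cv2.imwrite("pics/c.png",cv2.resize(g,(680,595)))
E
```

```text
board [ 297  193   63   63 3107] (array([651.09519082, -14.85812451]), np.float64(128.12148139669415)) ((650.930419921875, -14.85525131225586), 64.51753234863281)
filter [     0     46    640    434 245543] (array([596.91919674,   5.86342551]), np.float64(1528.2311082804713)) ((615.2091064453125, 23.046117782592773), 776.8157348632812)
lid [     0     46    640    434 245543] (array([597.24087841,   6.02746748]), np.float64(1540.1495880822606)) ((615.6735229492188, 23.344181060791016), 782.8740844726562)
cup [ 448  308   43   35 1000] (array([ 461.68415733, -278.451594  ]), np.float64(72.78370206936546)) ((459.59515380859375, -277.75006103515625), 40.48039245605469)
press [     0     46    640    434 245543] (array([597.28683294,   6.05090204]), np.float64(1541.8522280539455)) ((615.7399291992188, 23.38675308227539), 783.7394409179688)
press disc [421.  281.5   3. ] [422.2 281.5   3. ]
pressknob [419.6 283.7  60. ] [421.3 278.2  60. ]
lidknob [ 602.5 -207.9   56. ] [ 602.3 -202.2   56. ]
cuprim [ 461.6 -288.    75. ] [ 462.7 -289.5   75. ]
filter rim [481.6 -87.7  59. ] [482.3 -90.2  59. ]
```

View pics/c.png

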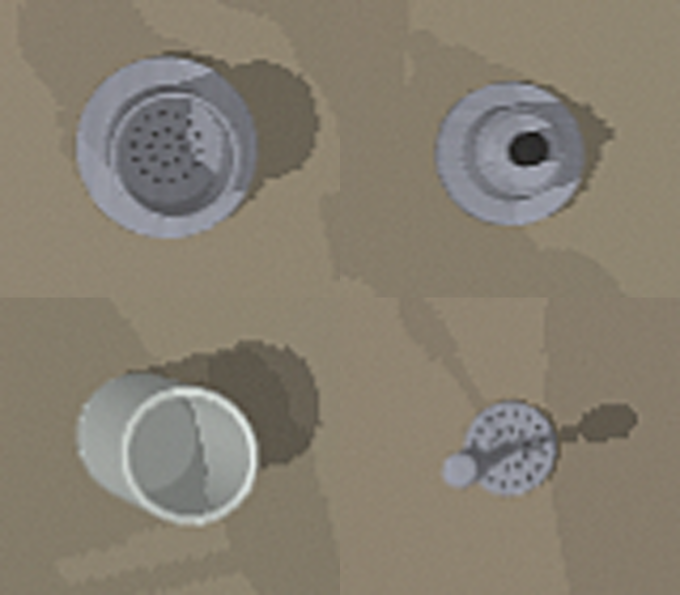

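```bash
python3 - <<'E'
from h import *
for v,S in (("top",{"filter":(364,309,11),"lid":(423,249,4),"cup":(470,324,75),"press":(182,334,3)}),("side",{"filter":(379,233,11),"lid":(336,182,4),"press":(357,416,3),"board":(287,240,18)})):
  im=cv2.imread(f"pics/{v}0.png").astype(int)
  for k,(x,y,z) in S.items():
    m=(im[:,:,0]-im[:,:,2]>-2) if k!="board" else (im[:,:,2]-im[:,:,0]>62)
    if k=="cup": m=m&(im.min(2)>165)
    n,l,st,ce=cv2.connectedComponentsWithStats(m.astype('uint8'))
    w=l[y-12:y+13,x-12:x+13].ravel();w=w[w>0]
    if not len(w):print(v,k,"none");continue
    i=np.bincount(w).argmax();c=cv2.findContours((l==i).astype('uint8'),0,1)[0][0]
    h=cv2.convexHull(c)[:,0];print(v,k,st[i],[np.round(q,1) for q in circ(cast(v,h,z))])
for k,(p,z) in {"filter":((364.3,309.7),11),"lid":((422.9,249.1),4),"cup":((474.6,325.8),75),"press":((182.2,334.3),3)}.items():print(k,cast("top",p,z)[0].round(1))
p,R,s=tcp();print(p,R.round(3))
E
```

```text
top filter [ 343  288   42   43 1414] [array([479.2, -89.3]), np.float64(84.9)]
top lid [405 232  35  34 883] [array([ 603.8, -208.2]), np.float64(69.3)]
top cup [458 310  32  32 152] [array([ 458.8, -287.4]), np.float64(57.8)]
top press [166 324  27  21 407] [array([418.7, 287.2]), np.float64(49.7)]
side filter [ 358  208   40   41 1234] [array([ 482.7, -105.3]), np.float64(101.6)]
side lid [323 169  28  25 542] [array([ 607.3, -215.4]), np.float64(73.9)]
side press [344 396  26  33 594] [array([424.2, 275.5]), np.float64(47.1)]
side board [ 255  213   63   54 2648] [array([651. , -11.5]), np.float64(131.9)]
filter [478.  -90.3  11. ]
lid [ 603.  -209.3    4. ]
cup [ 458.3 -289.    75. ]
press [420.4 281.1   3. ]
[ 127.23294085 -509.0109987   243.13008014] [[ 0.97   0.242 -0.   ]
 [ 0.242 -0.97   0.001]
 [ 0.    -0.001 -1.   ]]
```

>>> drive_tool(targets=[{"delta_rot": [0, 0, 0.815]}, {"delta_rot": [0, 0, 0.815]}, {"linear": [0.15, -0.1, 0]}, {"linear": [0.15, -0.1, 0]}, {"linear": [0.15, -0.1, 0]}], claw=1, squeeze=20)

```text
invalid input
```

>>> drive_tool(targets=[{"linear": [0, 0, 0], "delta_rot": [0, 0, 0.815]}, {"linear": [0, 0, 0], "delta_rot": [0, 0, 0.815]}, {"linear": [0.15, -0.1, 0], "delta_rot": [0, 0, 0]}, {"linear": [0.15, -0.1, 0], "delta_rot": [0, 0, 0]}, {"linear": [0.15, -0.1, 0], "delta_rot": [0, 0, 0]}], claw=1, squeeze=20)

```text
clock: 0.72
ee_pos: [263.3, -418.2, 243.4]
tool_rot: [1.0, -0.0, -0.0, -0.0]
contact_force: [0.9, -1.4, -0.3]
grip_width: 92.4
grip_force: 0.0
```

>>> drive_tool(targets=[{"linear": [0.164, -0.109, 0], "delta_rot": [0, 0, 0]}, {"linear": [0.164, -0.109, 0], "delta_rot": [0, 0, 0]}, {"linear": [0.164, -0.109, 0], "delta_rot": [0, 0, 0]}, {"linear": [0.164, -0.109, 0], "delta_rot": [0, 0, 0]}, {"linear": [0, 0, 0.2], "delta_rot": [0, 0, 0]}])

```text
clock: 1.35
ee_pos: [464.3, -287.6, 186.4]
tool_rot: [1.0, 0.003, 0.004, 0.003]
contact_force: [0.5, -0.8, -0.9]
grip_width: 91.3
grip_force: 0.0
```

>>> drive_tool(targets=[{"linear": [0, 0, 0.1], "delta_rot": [0, 0, 0]}, {"linear": [0, 0, 0], "delta_rot": [0, 0, 0]}])

```text
clock: 1.6
ee_pos: [457.8, -287.2, 151.3]
tool_rot: [1.0, 0.0, -0.002, -0.002]
contact_force: [-0.0, -0.5, 0.5]
grip_width: 91.9
grip_force: 0.0
```

```bash
python3 - <<'E'
from h import *
for n in("side","top"): cv2.imwrite(f"pics/{n}1.png",get_image(n)[:,:,::-1])
p,R,s=tcp();print(p,R.round(4))
for n in("side","top"):print(n,proj(n,[p+[0,0,-17]]))
a=cv2.imread("pics/side1.png")[40:280,280:600];b=cv2.imread("pics/top1.png")[200:440,320:640]
cv2.imwrite("pics/c1.png",cv2.resize(np.hstack([a,b]),(800,300)))
E
```

```text
[ 459.34602999 -288.93591669  154.56757377] [[ 1.e+00  0.e+00  7.e-04]
 [ 0.e+00 -1.e+00 -7.e-04]
 [ 7.e-04  7.e-04 -1.e+00]]
side [[417.23448711 127.34731087]]
top [[486.78045797 329.80816292]]
```

View pics/c1.png

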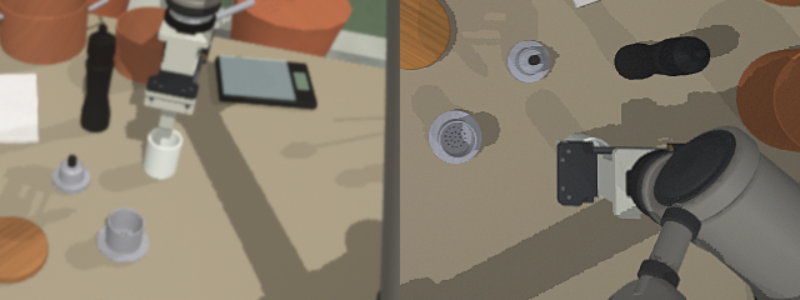

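>>> drive_tool(targets=[{"linear": [0, 0, 0.1], "delta_rot": [0, 0, 0]}, {"linear": [0, 0, 0.1], "delta_rot": [0, 0, 0]}, {"linear": [0, 0, 0.1], "delta_rot": [0, 0, 0]}, {"linear": [0, 0, 0.05], "delta_rot": [0, 0, 0]}, {"linear": [0, 0, 0], "delta_rot": [0, 0, 0]}])

```text
clock: 2.33
ee_pos: [459.2, -288.8, 49.1]
tool_rot: [1.0, -0.0, 0.0, 0.0]
contact_force: [-0.1, -0.2, -0.3]
grip_width: 91.9
grip_force: 0.0
```

>>> drive_tool(targets=[{"linear": [0, 0, 0], "delta_rot": [0, 0, 0]}, {"linear": [0, 0, 0], "delta_rot": [0, 0, 0]}, {"linear": [0, 0, 0], "delta_rot": [0, 0, 0]}, {"linear": [0, 0, 0], "delta_rot": [0, 0, 0]}, {"linear": [0, 0, 0], "delta_rot": [0, 0, 0]}], claw=0, squeeze=20)

```text
clock: 2.95
ee_pos: [459.3, -288.8, 49.2]
tool_rot: [1.0, 0.0, 0.0, 0.0]
contact_force: [-0.3, -0.5, 4.4]
grip_width: 60.0
grip_force: 20.0
```

>>> drive_tool(targets=[{"linear": [0, 0, -0.05], "delta_rot": [0, 0, 0]}, {"linear": [0, 0, -0.1], "delta_rot": [0, 0, 0]}, {"linear": [0, 0, -0.1], "delta_rot": [0, 0, 0]}, {"linear": [0, 0, -0.05], "delta_rot": [0, 0, 0]}, {"linear": [0, 0, 0], "delta_rot": [0, 0, 0]}])

```text
clock: 3.58
ee_pos: [459.3, -288.6, 139.6]
tool_rot: [1.0, 0.0, 0.001, 0.001]
contact_force: [0.1, 0.2, -2.9]
grip_width: 60.0
grip_force: 20.0
```

>>> drive_tool(targets=[{"linear": [0.091, -0.131, 0], "delta_rot": [0, 0, 0]}, {"linear": [0.091, -0.131, 0], "delta_rot": [0, 0, 0]}, {"linear": [0.091, -0.131, 0], "delta_rot": [0, 0, 0]}, {"linear": [0.091, -0.131, 0], "delta_rot": [0, 0, 0]}, {"linear": [0.091, -0.131, 0], "delta_rot": [0, 0, 0]}])

```text
clock: 4.2
ee_pos: [595.4, -90.4, 136.9]
tool_rot: [1.0, 0.0, -0.001, -0.0]
contact_force: [1.4, -0.5, -2.9]
grip_width: 59.7
grip_force: 20.0
```

>>> drive_tool(targets=[{"linear": [0.092, -0.131, 0], "delta_rot": [0, 0, 0]}, {"linear": [0.092, -0.131, 0], "delta_rot": [0, 0, 0]}, {"linear": [0, 0, 0], "delta_rot": [0, 0, 0]}, {"linear": [0, 0, 0], "delta_rot": [0, 0, 0]}])

```text
clock: 4.7
ee_pos: [649.6, -13.3, 136.9]
tool_rot: [1.0, 0.0, -0.002, 0.0]
contact_force: [0.6, 0.8, -3.0]
grip_width: 59.7
grip_force: 20.0
```

```bash
python3 - <<'E'
from h import *
im=get_image("side")[:,:,::-1];cv2.imwrite("pics/side2.png",im)
p,R,s=tcp();print(p,proj("side",[p+[0,0,27],p-[0,0,48],[651,-13.5,18]]))
cv2.imwrite("pics/c2.png",cv2.resize(im[130:290,200:400],(800,600)))
E
```

```text
[649.62563441 -13.93801482 137.40919735] [[284.30169938 184.97470976]
 [286.02984662 213.45976098]
 [286.77218947 237.41584795]]
```

View pics/c2.png

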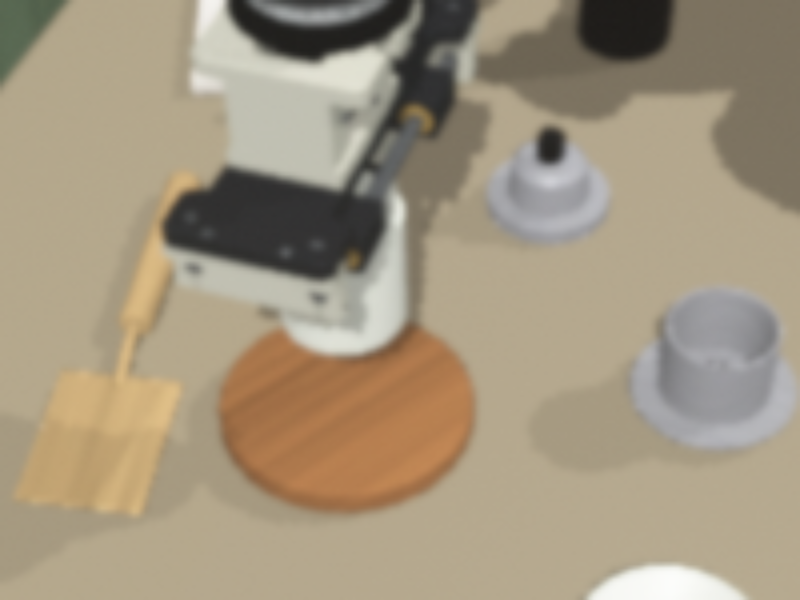

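>>> drive_tool(targets=[{"linear": [0.005, 0, 0.08], "delta_rot": [0, 0, 0]}, {"linear": [0, 0, 0.08], "delta_rot": [0, 0, 0]}, {"linear": [0, 0, 0.04], "delta_rot": [0, 0, 0]}, {"linear": [0, 0, 0.02], "delta_rot": [0, 0, 0]}, {"linear": [0, 0, 0], "delta_rot": [0, 0, 0]}])

```text
clock: 5.38
ee_pos: [652.2, -13.7, 72.9]
tool_rot: [1.0, -0.0, 0.0, 0.0]
contact_force: [0.2, -0.8, -2.3]
grip_width: 60.4
grip_force: 20.0
```

>>> drive_tool(targets=[{"linear": [0, 0, 0.004], "delta_rot": [0, 0, 0]}, {"linear": [0, 0, 0.003], "delta_rot": [0, 0, 0]}, {"linear": [0, 0, 0], "delta_rot": [0, 0, 0]}, {"linear": [0, 0, 0], "delta_rot": [0, 0, 0]}])

```text
clock: 5.88
ee_pos: [652.2, -13.3, 70.8]
tool_rot: [1.0, 0.0, 0.0, 0.0]
contact_force: [0.6, -0.0, -2.7]
grip_width: 59.9
grip_force: 20.0
```

>>> drive_tool(targets=[{"linear": [0, 0, 0.005], "delta_rot": [0, 0, 0]}, {"linear": [0, 0, 0.004], "delta_rot": [0, 0, 0]}, {"linear": [0, 0, 0], "delta_rot": [0, 0, 0]}, {"linear": [0, 0, 0], "delta_rot": [0, 0, 0]}])

```text
clock: 6.38
ee_pos: [652.2, -13.3, 67.9]
tool_rot: [1.0, 0.0, 0.0, 0.0]
contact_force: [0.1, 0.2, -3.4]
grip_width: 60.5
grip_force: 20.0
```

>>> drive_tool(targets=[{"linear": [0, 0, 0.003], "delta_rot": [0, 0, 0]}, {"linear": [0, 0, 0], "delta_rot": [0, 0, 0]}, {"linear": [0, 0, 0], "delta_rot": [0, 0, 0]}])

```text
clock: 6.75
ee_pos: [652.3, -13.3, 67.3]
tool_rot: [1.0, 0.0, 0.0, 0.0]
contact_force: [-0.7, 0.8, -0.3]
grip_width: 59.7
grip_force: 20.0
```

>>> drive_tool(targets=[{"linear": [0, 0, 0.001], "delta_rot": [0, 0, 0]}, {"linear": [0, 0, 0], "delta_rot": [0, 0, 0]}])

```text
clock: 7.0
ee_pos: [652.3, -13.3, 67.2]
tool_rot: [1.0, 0.0, 0.0, 0.0]
contact_force: [-1.2, 0.5, 4.5]
grip_width: 60.2
grip_force: 20.0
```

>>> drive_tool(targets=[{"linear": [0, 0, 0], "delta_rot": [0, 0, 0]}, {"linear": [0, 0, 0], "delta_rot": [0, 0, 0]}, {"linear": [0, 0, 0], "delta_rot": [0, 0, 0]}, {"linear": [0, 0, 0], "delta_rot": [0, 0, 0]}, {"linear": [0, 0, 0], "delta_rot": [0, 0, 0]}], claw=1)

```text
clock: 7.62
ee_pos: [652.1, -13.3, 66.6]
tool_rot: [1.0, 0.0, 0.0, 0.0]
contact_force: [-0.4, -0.8, -0.2]
grip_width: 91.9
grip_force: 0.0
```

>>> drive_tool(targets=[{"linear": [0, 0, -0.05], "delta_rot": [0, 0, 0]}, {"linear": [0, 0, -0.1], "delta_rot": [0, 0, 0]}, {"linear": [0, 0, -0.15], "delta_rot": [0, 0, 0]}, {"linear": [0, 0, -0.1], "delta_rot": [0, 0, 0]}, {"linear": [0, 0, 0], "delta_rot": [0, 0, 0]}])

```text
clock: 8.25
ee_pos: [653.7, -13.5, 190.9]
tool_rot: [1.0, 0.0, 0.004, 0.001]
contact_force: [0.3, 0.1, -0.3]
grip_width: 91.7
grip_force: 0.0
```

>>> drive_tool(targets=[{"linear": [-0.144, 0.0635, 0], "delta_rot": [0, 0, 0]}, {"linear": [-0.144, 0.0635, 0], "delta_rot": [0, 0, 0]}, {"linear": [-0.144, 0.0635, 0], "delta_rot": [0, 0, 0]}, {"linear": [-0.144, 0.0635, 0], "delta_rot": [0, 0, 0]}, {"linear": [0, 0, 0.1], "delta_rot": [0, 0, 0]}])

```text
clock: 8.88
ee_pos: [477.7, -90.6, 157.7]
tool_rot: [1.0, -0.001, 0.001, 0.001]
contact_force: [0.2, -0.5, -0.3]
grip_width: 91.8
grip_force: 0.0
```

```bash
python3 - <<'E'
from h import *
a=get_image("top")[:,:,::-1];b=get_image("side")[:,:,::-1];cv2.imwrite("pics/top3.png",a);cv2.imwrite("pics/side3.png",b)
p,R,s=tcp();print(p)
cv2.imwrite("pics/c3.png",cv2.resize(np.hstack([a[180:300,270:390],b[140:260,230:350]]),(800,400),interpolation=2))
E
```

```text
[476.88186294 -89.22248278 154.34817157]
```

View pics/c3.png

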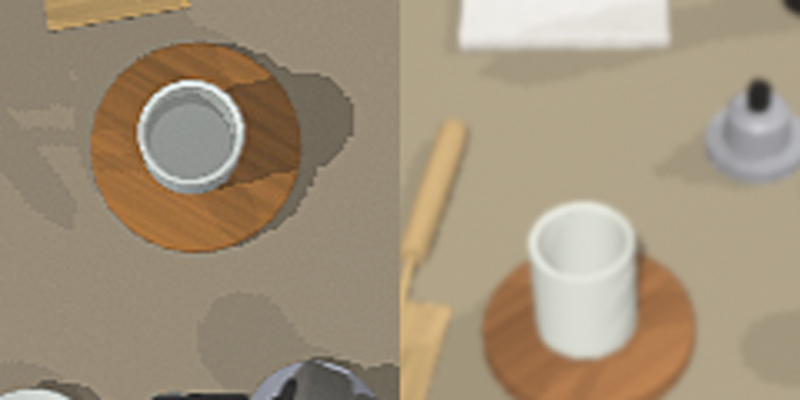

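```bash
python3 - <<'E'
from h import *
print(cast("top",(327.3,219.9),93)[0], cast("side",(230+583/3.333,140+(203+280)/2/3.333),93)[0])
# filter rim before move, top view: crop outer rim ellipse 108-240 x, 86-215 y
a=cv2.imread("pics/top0.png")[285:335,335:395];b=cv2.imread("pics/side0.png")[195:250,345:411]
cv2.imwrite("pics/c4.png",np.hstack([cv2.resize(a,(400,333),interpolation=2),cv2.resize(b,(400,333),interpolation=2)]))
print(proj("top",[[479.5,-89.5,59],[479.5,-89.5,11]]),proj("side",[[479.5,-89.5,59],[479.5,-89.5,11]]))
E
```

```text
[650.08966642 -12.97913033  93.        ] [436.67028384 -85.83600927  93.        ]
[[365.95218098 311.14830213]
 [363.88744619 308.95754306]] [[381.3126635  217.61158617]
 [378.69427525 233.28136401]]
```

View pics/c4.png

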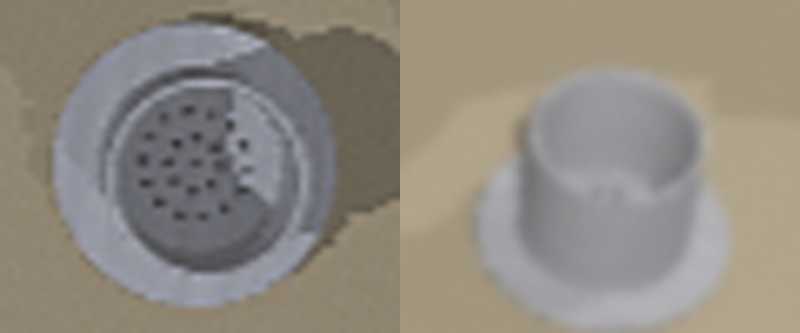

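```bash
python3 - <<'E'
from h import *
print(cast("side",(284.9,212.5),93)[0],cast("side",(380.4,217.1),59)[0],cast("top",(366.5,310.8),59)[0],tcp()[0])
E
```

```text
[651.21255948 -12.53098704  93.        ] [481.52080427 -90.23467931  59.        ] [480.18160889 -90.53872228  59.        ] [476.88186294 -89.22248278 154.34817157]
```

>>> drive_tool(targets=[{"linear": [0, 0, 0.1], "delta_rot": [0, 0, 0]}, {"linear": [0, 0, 0.1], "delta_rot": [0, 0, 0]}, {"linear": [0, 0, 0.1], "delta_rot": [0, 0, 0]}, {"linear": [0, 0, 0.06], "delta_rot": [0, 0, 0]}, {"linear": [0, 0, 0], "delta_rot": [0, 0, 0]}])

```text
clock: 9.6
ee_pos: [478.9, -89.1, 47.8]
tool_rot: [1.0, 0.0, -0.001, -0.0]
contact_force: [-0.7, -0.2, 0.5]
grip_width: 91.4
grip_force: 0.0
```

>>> drive_tool(targets=[{"linear": [0.003, 0.002, 0.03], "delta_rot": [0, 0, 0]}, {"linear": [0, 0, 0], "delta_rot": [0, 0, 0]}])

```text
clock: 9.85
ee_pos: [480.5, -90.2, 39.8]
tool_rot: [1.0, 0.0, 0.0, 0.0]
contact_force: [-0.3, 0.7, 0.4]
grip_width: 91.6
grip_force: 0.0
```

>>> drive_tool(targets=[{"linear": [0, 0, 0], "delta_rot": [0, 0, 0]}, {"linear": [0, 0, 0], "delta_rot": [0, 0, 0]}, {"linear": [0, 0, 0], "delta_rot": [0, 0, 0]}, {"linear": [0, 0, 0], "delta_rot": [0, 0, 0]}, {"linear": [0, 0, 0], "delta_rot": [0, 0, 0]}], claw=0, squeeze=20)

```text
clock: 10.48
ee_pos: [480.3, -90.2, 39.8]
tool_rot: [1.0, 0.0, 0.0, 0.0]
contact_force: [-0.1, -0.9, 1.7]
grip_width: 57.2
grip_force: 20.0
```

>>> drive_tool(targets=[{"linear": [0, 0, -0.05], "delta_rot": [0, 0, 0]}, {"linear": [0, 0, -0.13], "delta_rot": [0, 0, 0]}, {"linear": [0, 0, -0.13], "delta_rot": [0, 0, 0]}, {"linear": [0, 0, -0.11], "delta_rot": [0, 0, 0]}, {"linear": [0, 0, 0], "delta_rot": [0, 0, 0]}])

```text
clock: 11.1
ee_pos: [481.6, -90.6, 168.8]
tool_rot: [1.0, 0.0, 0.003, 0.001]
contact_force: [-0.9, -0.5, -1.5]
grip_width: 56.9
grip_force: 20.0
```

>>> drive_tool(targets=[{"linear": [0.142, -0.064, 0], "delta_rot": [0, 0, 0]}, {"linear": [0.142, -0.064, 0], "delta_rot": [0, 0, 0]}, {"linear": [0.142, -0.064, 0], "delta_rot": [0, 0, 0]}, {"linear": [0.142, -0.064, 0], "delta_rot": [0, 0, 0]}, {"linear": [0, 0, 0], "delta_rot": [0, 0, 0]}])

```text
clock: 11.72
ee_pos: [651.8, -11.7, 163.3]
tool_rot: [1.0, 0.001, -0.001, -0.0]
contact_force: [-0.6, -0.3, -0.9]
grip_width: 57.2
grip_force: 20.0
```

>>> drive_tool(targets=[{"linear": [0, 0, 0], "delta_rot": [0, 0, 0]}, {"linear": [0, 0, 0], "delta_rot": [0, 0, 0]}])

```text
clock: 11.98
ee_pos: [649.6, -13.8, 165.5]
tool_rot: [1.0, -0.0, -0.001, 0.0]
contact_force: [-0.4, 0.3, 0.0]
grip_width: 56.9
grip_force: 20.0
```

```bash
python3 - <<'E'
from h import *
im=get_image("side")[:,:,::-1];p,R,s=tcp();print(p,R.round(4).tolist());cv2.imwrite("pics/c5.png",cv2.resize(im[140:260,210:370],(800,600),interpolation=2))
E
```

```text
[649.79618542 -13.87920952 165.79694628] [[1.0, -0.0005, -0.0006], [-0.0005, -1.0, -0.0001], [-0.0006, 0.0001, -1.0]]
```

View pics/c5.png

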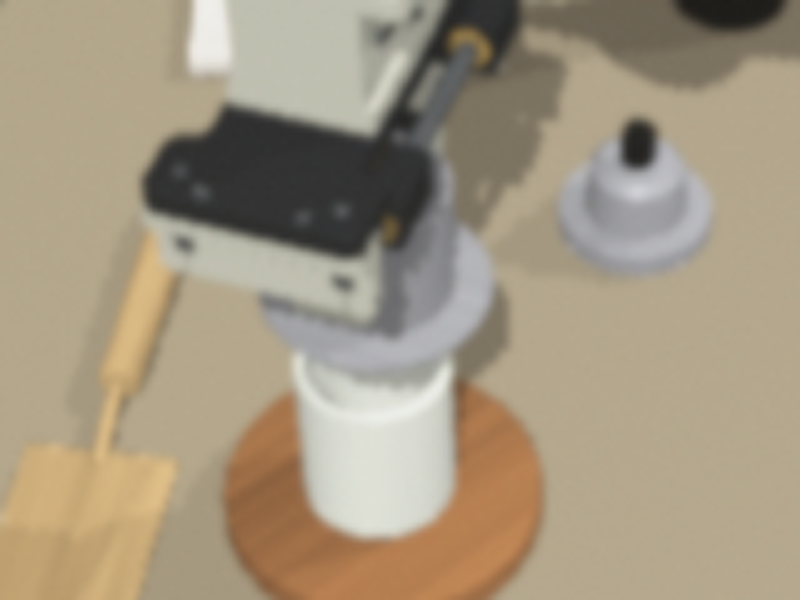

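>>> drive_tool(targets=[{"linear": [0, 0, 0.06], "delta_rot": [0, 0, 0]}, {"linear": [0, 0, 0.03], "delta_rot": [0, 0, 0]}, {"linear": [0, 0, 0], "delta_rot": [0, 0, 0]}, {"linear": [0, 0, 0], "delta_rot": [0, 0, 0]}, {"linear": [0, 0, 0], "delta_rot": [0, 0, 0]}])

```text
clock: 12.65
ee_pos: [650.9, -13.4, 139.4]
tool_rot: [1.0, 0.0, 0.001, 0.0]
contact_force: [0.2, -0.2, -0.8]
grip_width: 57.0
grip_force: 20.0
```

>>> drive_tool(targets=[{"linear": [0, 0, 0.012], "delta_rot": [0, 0, 0]}, {"linear": [0, 0, 0.01], "delta_rot": [0, 0, 0]}, {"linear": [0, 0, 0], "delta_rot": [0, 0, 0]}, {"linear": [0, 0, 0], "delta_rot": [0, 0, 0]}])

```text
clock: 13.15
ee_pos: [650.6, -13.3, 132.0]
tool_rot: [1.0, 0.0, -0.0, 0.0]
contact_force: [-0.0, 0.2, -0.3]
grip_width: 57.7
grip_force: 20.0
```

>>> drive_tool(targets=[{"linear": [0, 0, 0.01], "delta_rot": [0, 0, 0]}, {"linear": [0, 0, 0.006], "delta_rot": [0, 0, 0]}, {"linear": [0, 0, 0], "delta_rot": [0, 0, 0]}, {"linear": [0, 0, 0], "delta_rot": [0, 0, 0]}])

```text
clock: 13.65
ee_pos: [650.7, -13.4, 127.4]
tool_rot: [1.0, 0.0, 0.0, 0.0]
contact_force: [0.1, 0.1, -1.2]
grip_width: 57.1
grip_force: 20.0
```

>>> drive_tool(targets=[{"linear": [0, 0, 0.004], "delta_rot": [0, 0, 0]}, {"linear": [0, 0, 0.003], "delta_rot": [0, 0, 0]}, {"linear": [0, 0, 0], "delta_rot": [0, 0, 0]}, {"linear": [0, 0, 0], "delta_rot": [0, 0, 0]}])

```text
clock: 14.15
ee_pos: [650.6, -13.3, 125.2]
tool_rot: [1.0, 0.0, 0.0, 0.0]
contact_force: [-0.1, 1.3, -1.4]
grip_width: 57.4
grip_force: 20.0
```

>>> drive_tool(targets=[{"linear": [0, 0, 0.003], "delta_rot": [0, 0, 0]}, {"linear": [0, 0, 0], "delta_rot": [0, 0, 0]}, {"linear": [0, 0, 0], "delta_rot": [0, 0, 0]}])

```text
clock: 14.52
ee_pos: [650.8, -13.3, 124.9]
tool_rot: [1.0, 0.0, 0.0, 0.0]
contact_force: [-2.0, 0.0, 4.7]
grip_width: 57.1
grip_force: 20.0
```

Contact at the expected height (124.9). Release and rise.

>>> drive_tool(targets=[{"linear": [0, 0, 0], "delta_rot": [0, 0, 0]}, {"linear": [0, 0, 0], "delta_rot": [0, 0, 0]}, {"linear": [0, 0, 0], "delta_rot": [0, 0, 0]}, {"linear": [0, 0, 0], "delta_rot": [0, 0, 0]}, {"linear": [0, 0, 0], "delta_rot": [0, 0, 0]}], claw=1)

```text
clock: 15.15
ee_pos: [650.6, -13.3, 124.2]
tool_rot: [1.0, 0.0, -0.0, 0.0]
contact_force: [0.4, 0.6, -0.4]
grip_width: 91.5
grip_force: 0.0
```

>>> drive_tool(targets=[{"linear": [0, 0, -0.05], "delta_rot": [0, 0, 0]}, {"linear": [0, 0, -0.1], "delta_rot": [0, 0, 0]}, {"linear": [0, 0, -0.15], "delta_rot": [0, 0, 0]}, {"linear": [0, 0, -0.1], "delta_rot": [0, 0, 0]}, {"linear": [0, 0, 0], "delta_rot": [0, 0, 0]}])

```text
clock: 15.78
ee_pos: [651.9, -13.4, 248.5]
tool_rot: [1.0, 0.0, 0.004, 0.001]
contact_force: [0.4, 1.0, 0.0]
grip_width: 91.8
grip_force: 0.0
```

>>> drive_tool(targets=[{"linear": [-0.096, -0.123, 0], "delta_rot": [0, 0, 0]}, {"linear": [-0.096, -0.123, 0], "delta_rot": [0, 0, 0]}, {"linear": [-0.096, -0.123, 0], "delta_rot": [0, 0, 0]}, {"linear": [-0.096, -0.123, 0], "delta_rot": [0, 0, 0]}, {"linear": [-0.096, -0.123, 0], "delta_rot": [0, 0, 0]}], claw=0.5)

```text
clock: 16.4
ee_pos: [505.0, 172.1, 243.5]
tool_rot: [1.0, 0.0, -0.001, 0.0]
contact_force: [0.8, 0.3, 0.5]
grip_width: 47.8
grip_force: 0.0
```

>>> drive_tool(targets=[{"linear": [-0.096, -0.123, 0], "delta_rot": [0, 0, 0]}, {"linear": [-0.096, -0.123, 0], "delta_rot": [0, 0, 0]}, {"linear": [-0.096, -0.123, 0], "delta_rot": [0, 0, 0]}, {"linear": [0, 0, 0.2], "delta_rot": [0, 0, 0]}, {"linear": [0, 0, 0.1], "delta_rot": [0, 0, 0]}])

```text
clock: 17.02
ee_pos: [417.9, 281.7, 151.4]
tool_rot: [1.0, 0.001, -0.002, 0.001]
contact_force: [-0.1, 0.4, 0.2]
grip_width: 45.8
grip_force: 0.0
```

>>> drive_tool(targets=[{"linear": [0, 0, 0.05], "delta_rot": [0, 0, 0]}, {"linear": [0, 0, 0], "delta_rot": [0, 0, 0]}, {"linear": [0, 0, 0], "delta_rot": [0, 0, 0]}])

```text
clock: 17.4
ee_pos: [421.0, 282.0, 140.4]
tool_rot: [1.0, -0.0, 0.001, -0.0]
contact_force: [0.3, -0.2, 0.1]
grip_width: 45.9
grip_force: 0.0
```

```bash
python3 - <<'E'
from h import *
a=get_image("top")[:,:,::-1];b=get_image("side")[:,:,::-1];cv2.imwrite("pics/top6.png",a);cv2.imwrite("pics/side6.png",b)
p,R,s=tcp();print(p,cast("top",(170,339.1),70)[0],cast("side",(361,397),70)[0])
r=lambda i,w,h:cv2.resize(i,(w,h),interpolation=2)
cv2.imwrite("pics/c6.png",np.vstack([np.hstack([r(a[185:265,280:380],400,300),r(b[150:270,210:370],400,300)]),np.hstack([r(a[290:380,120:240],400,300),r(b[330:450,280:440],400,300)])]))
E
```

```text
[420.89714835 282.03372317 140.47700465] [420.9783651  282.05192263  70.        ] [422.6566259  276.27403439  70.        ]
```

View pics/c6.png

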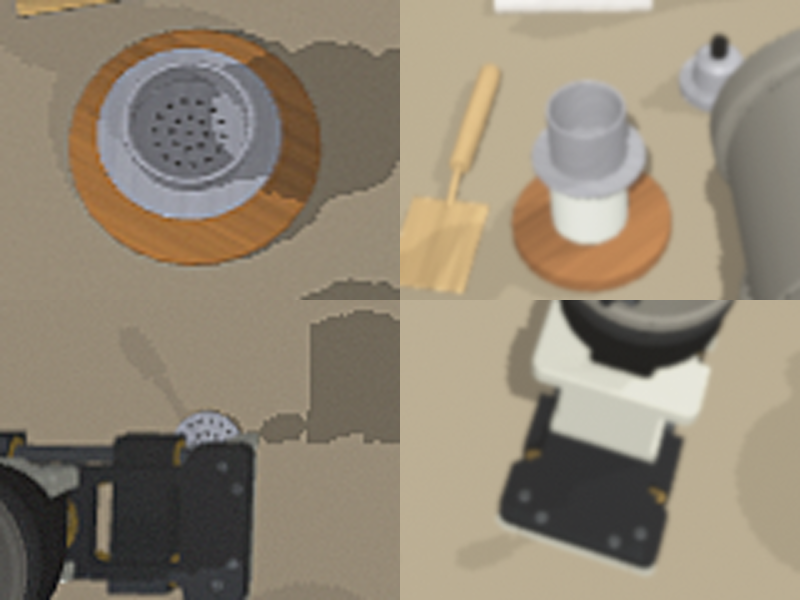

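>>> drive_tool(targets=[{"linear": [0, 0, 0.08], "delta_rot": [0, 0, 0]}, {"linear": [0, 0, 0.08], "delta_rot": [0, 0, 0]}, {"linear": [0, 0, 0.05], "delta_rot": [0, 0, 0]}, {"linear": [0, 0, 0.024], "delta_rot": [0, 0, 0]}, {"linear": [0, 0, 0], "delta_rot": [0, 0, 0]}])

```text
clock: 18.12
ee_pos: [420.3, 281.9, 69.2]
tool_rot: [1.0, 0.0, 0.0, 0.0]
contact_force: [-0.2, 0.1, 0.2]
grip_width: 45.6
grip_force: 0.0
```

>>> drive_tool(targets=[{"linear": [0, 0, 0], "delta_rot": [0, 0, 0]}, {"linear": [0, 0, 0], "delta_rot": [0, 0, 0]}, {"linear": [0, 0, 0], "delta_rot": [0, 0, 0]}])

```text
clock: 18.5
ee_pos: [420.3, 281.9, 69.4]
tool_rot: [1.0, 0.0, 0.0, -0.0]
contact_force: [-0.3, 0.1, 0.4]
grip_width: 46.0
grip_force: 0.0
```

```bash
python3 - <<'E'
from h import *
b=get_image("side")[:,:,::-1]
print(tcp()[0],cast("top",(327.1,218.5),144)[0],cast("side",(210+187/2.5,150+(82+150)/2/2.5),144)[0])
cv2.imwrite("pics/c7.png",cv2.resize(b[350:450,300:420],(720,600),interpolation=2))
E
```

```text
[420.25939389 281.87068694  69.35094699] [646.64577993 -12.72779833 144.        ] [646.66276084  -6.18158185 144.        ]
```

View pics/c7.png

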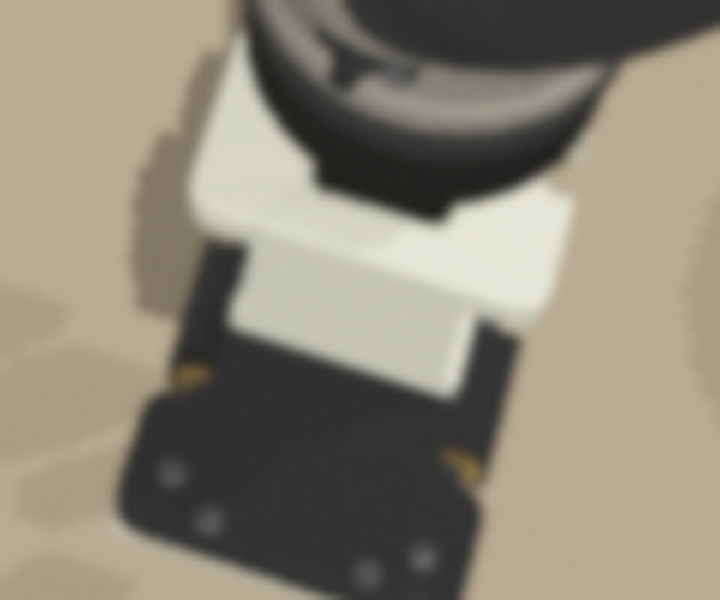

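>>> drive_tool(targets=[{"linear": [0, 0, 0], "delta_rot": [0, 0, 0]}, {"linear": [0, 0, 0], "delta_rot": [0, 0, 0]}, {"linear": [0, 0, 0], "delta_rot": [0, 0, 0]}, {"linear": [0, 0, 0], "delta_rot": [0, 0, 0]}, {"linear": [0, 0, 0], "delta_rot": [0, 0, 0]}], claw=0, squeeze=10)

```text
clock: 19.18
ee_pos: [420.1, 281.8, 69.1]
tool_rot: [1.0, 0.0, -0.0, 0.0]
contact_force: [-0.6, -0.3, 0.4]
grip_width: 15.1
grip_force: 10.0
```

```bash
python3 - <<'E'
from h import *
for v,seed in(("top",(310,230)),("side",(280,217))):
    im=cv2.imread(f"pics/{v}6.png").astype(int);m=((im[:,:,0]-im[:,:,2])>-2).astype('uint8')
    n,l,st,_=cv2.connectedComponentsWithStats(m);w=l[seed[1]-6:seed[1]+7,seed[0]-6:seed[0]+7];i=np.bincount(w[w>0]).argmax()
    h=cv2.convexHull(cv2.findContours((l==i).astype('uint8'),0,1)[0][0])[:,0];print(v,st[i],circ(cast(v,h,96)))
print(cast("top",(327,220.6),96)[0])
for z in(96,144):print(proj("top",[650.6,-13,z]),proj("side",[650.6,-13,z]))
E
```

```text
top [ 305  198   45   45 1606] (array([649.30330083, -11.83340376]), np.float64(84.37894530817732))
side [ 264  183   43   46 1468] (array([657.66007393, -28.64871859]), np.float64(106.27905379934597))
[648.42494457 -12.44939177  96.        ]
[[327.31402161 219.44184761]] [[285.2250525  211.32654112]]
[[327.29042302 216.25818083]] [[284.10373737 193.32547429]]
```

>>> drive_tool(targets=[{"linear": [0, 0, -0.05], "delta_rot": [0, 0, 0]}, {"linear": [0, 0, -0.15], "delta_rot": [0, 0, 0]}, {"linear": [0, 0, -0.2], "delta_rot": [0, 0, 0]}, {"linear": [0, 0, -0.15], "delta_rot": [0, 0, 0]}, {"linear": [0, 0, 0], "delta_rot": [0, 0, 0]}])

```text
clock: 19.8
ee_pos: [421.8, 282.7, 238.9]
tool_rot: [1.0, 0.0, 0.004, -0.002]
contact_force: [0.6, 0.6, -0.5]
grip_width: 15.7
grip_force: 10.0
```

>>> drive_tool(targets=[{"linear": [0.095, 0.123, 0], "delta_rot": [0, 0, 0]}, {"linear": [0.095, 0.123, 0], "delta_rot": [0, 0, 0]}, {"linear": [0.095, 0.123, 0], "delta_rot": [0, 0, 0]}, {"linear": [0.095, 0.123, 0], "delta_rot": [0, 0, 0]}, {"linear": [0.095, 0.123, 0], "delta_rot": [0, 0, 0]}])

```text
clock: 20.42
ee_pos: [562.9, 96.0, 233.5]
tool_rot: [1.0, 0.0, -0.001, 0.0]
contact_force: [0.1, 0.6, 0.3]
grip_width: 15.7
grip_force: 10.0
```

>>> drive_tool(targets=[{"linear": [0.095, 0.123, 0], "delta_rot": [0, 0, 0]}, {"linear": [0.095, 0.123, 0], "delta_rot": [0, 0, 0]}, {"linear": [0.095, 0.123, 0], "delta_rot": [0, 0, 0]}, {"linear": [0, 0, 0], "delta_rot": [0, 0, 0]}, {"linear": [0, 0, 0], "delta_rot": [0, 0, 0]}])

```text
clock: 21.05
ee_pos: [647.5, -13.0, 233.2]
tool_rot: [1.0, 0.0, -0.001, -0.0]
contact_force: [-0.0, -0.4, -0.6]
grip_width: 15.3
grip_force: 10.0
```

```bash
python3 - <<'E'
from h import *
b=get_image("side")[:,:,::-1];a=get_image("top")[:,:,::-1];cv2.imwrite("pics/side8.png",b);cv2.imwrite("pics/top8.png",a)
p=tcp()[0];print(p,proj("side",[p-[0,0,69],[650,-13,144]]))
cv2.imwrite("pics/c8.png",cv2.resize(b[130:230,230:350],(720,600),interpolation=2))
E
```

```text
[647.48816282 -12.21573748 233.96912146] [[285.07070155 185.66895893]
 [284.41464562 193.40193744]]
```

View pics/c8.png

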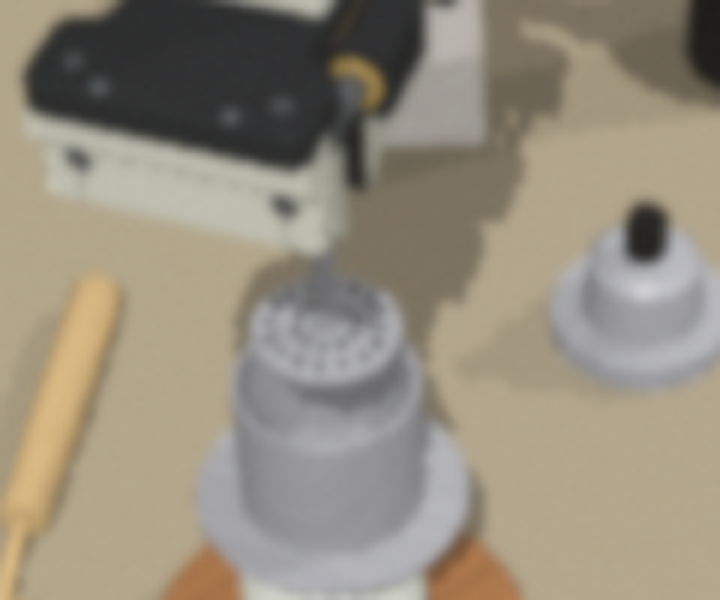

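```bash
python3 - <<'E'
from h import *
p=tcp()[0];print(p)
print(cast("side",(284.3,184.7),p[2]-68),cast("side",(284.5,190.8),144))
print(cast("side",(230+334/6,130+505/6),96)) # brim x 197-470
for z in(144,96):print(z,proj("side",[[650,-13,z],[650-29*.0,-13,z]])[0])
# predicted ellipse extents for disc at TCP, rim and brim, in crop pixels
t=np.linspace(0,2*np.pi,90)
for n,c,r in(("disc",[p[0],p[1],p[2]-66],22.5),("rim",[650,-13,144],29),("brim",[650,-13,96],43)):
    q=(proj("side",np.c_[c[0]+r*np.cos(t),c[1]+r*np.sin(t),0*t+c[2]])-[230,130])*6;print(n,q.min(0).round(),q.max(0).round())
E
```

```text
[647.48816282 -12.21573748 233.96912146]
[[649.24243123 -13.11475974 165.96912146]] [[652.2061259  -19.22436509 144.        ]]
[[647.26060958  -6.53043529  96.        ]]
144 [284.41464562 193.40193744]
96 [285.52347934 211.40237962]
disc [253. 274.] [407. 381.]
rim [230. 313.] [423. 451.]
brim [196. 390.] [470. 593.]
```

>>> drive_tool(targets=[{"linear": [0.003, 0.001, 0.03], "delta_rot": [0, 0, 0]}, {"linear": [0, 0, 0.02], "delta_rot": [0, 0, 0]}, {"linear": [0, 0, 0], "delta_rot": [0, 0, 0]}, {"linear": [0, 0, 0], "delta_rot": [0, 0, 0]}, {"linear": [0, 0, 0], "delta_rot": [0, 0, 0]}])

```text
clock: 21.78
ee_pos: [649.2, -13.6, 219.4]
tool_rot: [1.0, 0.0, 0.0, 0.0]
contact_force: [-0.1, 0.4, -0.1]
grip_width: 15.5
grip_force: 10.0
```

>>> drive_tool(targets=[{"linear": [0, 0, 0.01], "delta_rot": [0, 0, 0]}, {"linear": [0, 0, 0.01], "delta_rot": [0, 0, 0]}, {"linear": [0, 0, 0.01], "delta_rot": [0, 0, 0]}, {"linear": [0, 0, 0], "delta_rot": [0, 0, 0]}, {"linear": [0, 0, 0], "delta_rot": [0, 0, 0]}])

```text
clock: 22.4
ee_pos: [649.1, -13.6, 210.1]
tool_rot: [1.0, 0.0, 0.0, 0.0]
contact_force: [-0.2, 0.2, -0.7]
grip_width: 15.8
grip_force: 10.0
```

>>> drive_tool(targets=[{"linear": [0, 0, 0.03], "delta_rot": [0, 0, 0]}, {"linear": [0, 0, 0.03], "delta_rot": [0, 0, 0]}, {"linear": [0, 0, 0.03], "delta_rot": [0, 0, 0]}, {"linear": [0, 0, 0.03], "delta_rot": [0, 0, 0]}, {"linear": [0, 0, 0], "delta_rot": [0, 0, 0]}])

```text
clock: 23.02
ee_pos: [648.6, -13.6, 172.9]
tool_rot: [1.0, 0.0, -0.001, -0.0]
contact_force: [-0.1, 0.4, -0.2]
grip_width: 15.7
grip_force: 10.0
```

>>> drive_tool(targets=[{"linear": [0, 0, 0.01], "delta_rot": [0, 0, 0]}, {"linear": [0, 0, 0.008], "delta_rot": [0, 0, 0]}, {"linear": [0, 0, 0], "delta_rot": [0, 0, 0]}, {"linear": [0, 0, 0], "delta_rot": [0, 0, 0]}])

```text
clock: 23.52
ee_pos: [649.2, -13.6, 168.9]
tool_rot: [1.0, 0.0, 0.0, 0.0]
contact_force: [0.6, 0.1, -0.8]
grip_width: 15.5
grip_force: 10.0
```

>>> drive_tool(targets=[{"linear": [0, 0, 0.008], "delta_rot": [0, 0, 0]}, {"linear": [0, 0, 0.003], "delta_rot": [0, 0, 0]}, {"linear": [0, 0, 0], "delta_rot": [0, 0, 0]}, {"linear": [0, 0, 0], "delta_rot": [0, 0, 0]}])

```text
clock: 24.02
ee_pos: [649.1, -13.6, 165.4]
tool_rot: [1.0, 0.0, 0.0, 0.0]
contact_force: [-0.6, 0.2, -0.3]
grip_width: 15.4
grip_force: 10.0
```

>>> drive_tool(targets=[{"linear": [0, 0, 0.003], "delta_rot": [0, 0, 0]}, {"linear": [0, 0, 0], "delta_rot": [0, 0, 0]}, {"linear": [0, 0, 0], "delta_rot": [0, 0, 0]}])

```text
clock: 24.4
ee_pos: [649.3, -13.7, 165.0]
tool_rot: [1.0, 0.0, 0.0, 0.0]
contact_force: [-0.1, -0.0, 3.9]
grip_width: 15.3
grip_force: 10.0
```

>>> drive_tool(targets=[{"linear": [0, 0, 0], "delta_rot": [0, 0, 0]}, {"linear": [0, 0, 0], "delta_rot": [0, 0, 0]}, {"linear": [0, 0, 0], "delta_rot": [0, 0, 0]}, {"linear": [0, 0, 0], "delta_rot": [0, 0, 0]}], claw=0.5)

```text
clock: 24.9
ee_pos: [649.0, -13.6, 164.3]
tool_rot: [1.0, 0.0, -0.0, 0.0]
contact_force: [-0.1, 0.8, -0.7]
grip_width: 45.1
grip_force: 0.0
```

>>> drive_tool(targets=[{"linear": [0, 0, -0.03], "delta_rot": [0, 0, 0]}, {"linear": [0, 0, -0.07], "delta_rot": [0, 0, 0]}, {"linear": [0, 0, -0.1], "delta_rot": [0, 0, 0]}, {"linear": [0, 0, -0.05], "delta_rot": [0, 0, 0]}, {"linear": [0, 0, 0], "delta_rot": [0, 0, 0]}])

```text
clock: 25.52
ee_pos: [649.6, -13.6, 240.8]
tool_rot: [1.0, 0.0, 0.001, 0.0]
contact_force: [0.1, -1.1, 0.0]
grip_width: 45.6
grip_force: 0.0
```

>>> drive_tool(targets=[{"linear": [-0.038, 0.162, 0], "delta_rot": [0, 0, 0]}, {"linear": [-0.038, 0.162, 0], "delta_rot": [0, 0, 0]}, {"linear": [-0.038, 0.162, 0], "delta_rot": [0, 0, 0]}, {"linear": [-0.038, 0.162, 0], "delta_rot": [0, 0, 0]}, {"linear": [0, 0, 0.1], "delta_rot": [0, 0, 0]}])

```text
clock: 26.15
ee_pos: [603.2, -212.2, 209.9]
tool_rot: [1.0, -0.002, 0.001, 0.001]
contact_force: [-0.1, 1.0, -0.4]
grip_width: 46.4
grip_force: 0.0
```

>>> drive_tool(targets=[{"linear": [0, 0, 0.18], "delta_rot": [0, 0, 0]}, {"linear": [0, 0, 0.1], "delta_rot": [0, 0, 0]}, {"linear": [0, 0, 0], "delta_rot": [0, 0, 0]}, {"linear": [0, 0, 0], "delta_rot": [0, 0, 0]}])

```text
clock: 26.65
ee_pos: [604.1, -208.2, 126.4]
tool_rot: [1.0, 0.0, 0.001, 0.0]
contact_force: [0.7, 0.2, -0.2]
grip_width: 45.6
grip_force: 0.0
```

```bash
python3 - <<'E'
from h import *
b=get_image("side")[:,:,::-1];a=get_image("top")[:,:,::-1];cv2.imwrite("pics/side9.png",b);cv2.imwrite("pics/top9.png",a)
p=tcp()[0];print(p,cast("top",(427.2,248.1),56))
r=lambda i:cv2.resize(i,(400,300),interpolation=2)
print(proj("side",[p+[0,0,-17],[603.2,-207.8,56]]))
cv2.imwrite("pics/c9.png",np.hstack([r(a[185:265,280:387]),r(b[140:260,240:400])]))
E
```

```text
[ 604.46351204 -208.35401027  127.26859307] [[ 602.29979257 -206.38894518   56.        ]]
[[338.96103212 146.49821387]
 [338.36495169 166.26453215]]
```

View pics/c9.png

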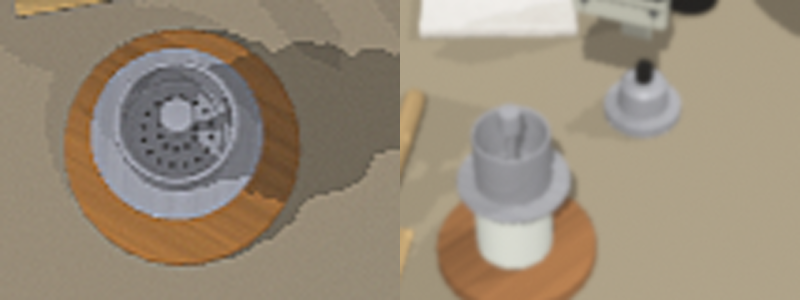

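>>> drive_tool(targets=[{"linear": [-0.002, 0, 0.08], "delta_rot": [0, 0, 0]}, {"linear": [0, 0, 0.08], "delta_rot": [0, 0, 0]}, {"linear": [0, 0, 0.04], "delta_rot": [0, 0, 0]}, {"linear": [0, 0, 0], "delta_rot": [0, 0, 0]}, {"linear": [0, 0, 0], "delta_rot": [0, 0, 0]}])

```text
clock: 27.38
ee_pos: [603.7, -208.4, 66.8]
tool_rot: [1.0, 0.0, 0.001, 0.001]
contact_force: [0.1, 0.0, -0.7]
grip_width: 46.1
grip_force: 0.0
```

>>> drive_tool(targets=[{"linear": [0, -0.001, 0.03], "delta_rot": [0, 0, 0]}, {"linear": [0, 0, 0], "delta_rot": [0, 0, 0]}, {"linear": [0, 0, 0], "delta_rot": [0, 0, 0]}])

```text
clock: 27.75
ee_pos: [603.0, -207.7, 56.5]
tool_rot: [1.0, 0.0, -0.0, 0.0]
contact_force: [0.1, 0.1, -0.2]
grip_width: 46.2
grip_force: 0.0
```

>>> drive_tool(targets=[{"linear": [0, 0, 0], "delta_rot": [0, 0, 0]}, {"linear": [0, 0, 0], "delta_rot": [0, 0, 0]}, {"linear": [0, 0, 0], "delta_rot": [0, 0, 0]}, {"linear": [0, 0, 0], "delta_rot": [0, 0, 0]}, {"linear": [0, 0, 0], "delta_rot": [0, 0, 0]}], claw=0, squeeze=12)

```text
clock: 28.38
ee_pos: [603.0, -207.8, 56.6]
tool_rot: [1.0, 0.0, 0.0, 0.0]
contact_force: [0.4, -0.7, 0.7]
grip_width: 15.4
grip_force: 12.0
```

>>> drive_tool(targets=[{"linear": [0, 0, -0.05], "delta_rot": [0, 0, 0]}, {"linear": [0, 0, -0.15], "delta_rot": [0, 0, 0]}, {"linear": [0, 0, -0.2], "delta_rot": [0, 0, 0]}, {"linear": [0, 0, -0.15], "delta_rot": [0, 0, 0]}, {"linear": [0, 0, 0], "delta_rot": [0, 0, 0]}])

```text
clock: 29.0
ee_pos: [604.7, -208.5, 227.4]
tool_rot: [1.0, 0.0, 0.005, 0.002]
contact_force: [0.8, 0.4, -1.0]
grip_width: 15.3
grip_force: 12.0
```

>>> drive_tool(targets=[{"linear": [0, 0, -0.05], "delta_rot": [0, 0, 0]}, {"linear": [0.039, -0.162, 0], "delta_rot": [0, 0, 0]}, {"linear": [0.039, -0.162, 0], "delta_rot": [0, 0, 0]}, {"linear": [0.039, -0.162, 0], "delta_rot": [0, 0, 0]}, {"linear": [0.039, -0.162, 0], "delta_rot": [0, 0, 0]}])

```text
clock: 29.62
ee_pos: [649.5, -11.7, 235.8]
tool_rot: [1.0, 0.0, -0.001, -0.0]
contact_force: [0.2, 0.8, -0.5]
grip_width: 15.6
grip_force: 12.0
```

>>> drive_tool(targets=[{"linear": [0, 0, 0], "delta_rot": [0, 0, 0]}, {"linear": [0, 0, 0], "delta_rot": [0, 0, 0]}, {"linear": [0, 0, 0.04], "delta_rot": [0, 0, 0]}, {"linear": [0, 0, 0.02], "delta_rot": [0, 0, 0]}, {"linear": [0, 0, 0], "delta_rot": [0, 0, 0]}])

```text
clock: 30.25
ee_pos: [649.2, -14.1, 217.4]
tool_rot: [1.0, -0.0, -0.001, -0.0]
contact_force: [-0.3, 0.4, -0.2]
grip_width: 15.4
grip_force: 12.0
```

>>> drive_tool(targets=[{"linear": [0, 0, 0], "delta_rot": [0, 0, 0]}, {"linear": [0, 0, 0], "delta_rot": [0, 0, 0]}])

```text
clock: 30.5
ee_pos: [649.9, -13.4, 218.9]
tool_rot: [1.0, 0.0, 0.0, 0.0]
contact_force: [0.3, -0.1, -1.0]
grip_width: 15.5
grip_force: 12.0
```

```bash
python3 - <<'E'
from h import *
b=get_image("side")[:,:,::-1];p=tcp()[0];print(p)
cv2.imwrite("pics/side10.png",b)
t=np.linspace(0,2*np.pi,90)
for n,c,r in(("lid",[p[0],p[1],p[2]-56.6],34.5),("rim",[650,-13.3,144],29),("brim",[650,-13.3,96],43)):
    q=(proj("side",np.c_[c[0]+r*np.cos(t),c[1]+r*np.sin(t),0*t+c[2]])-[230,130])*6;print(n,q.min(0).round(),q.max(0).round())
cv2.imwrite("pics/c10.png",cv2.resize(b[130:230,230:350],(720,600),interpolation=2))
E
```

```text
[649.84020415 -13.3571517  218.82821971]
lid [208. 256.] [441. 421.]
rim [230. 312.] [423. 450.]
brim [196. 390.] [471. 592.]
```

View pics/c10.png

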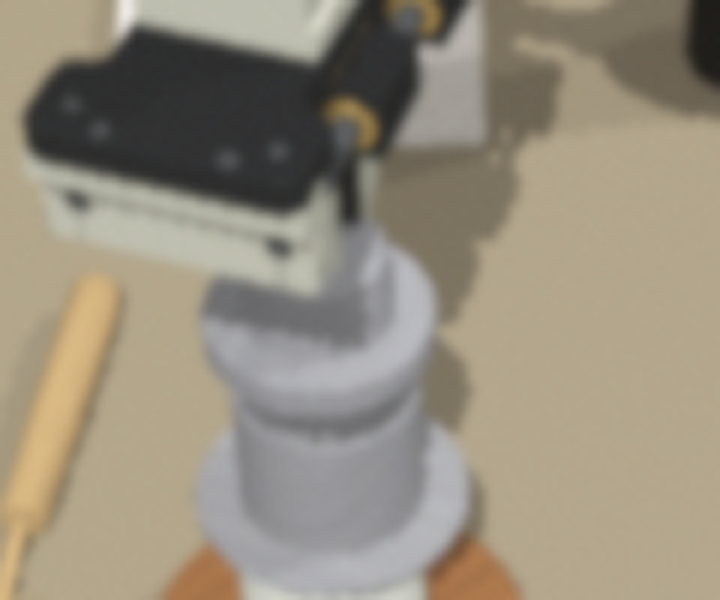

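>>> drive_tool(targets=[{"linear": [-0.004, 0, 0.03], "delta_rot": [0, 0, 0]}, {"linear": [0, 0, 0.015], "delta_rot": [0, 0, 0]}, {"linear": [0, 0, 0], "delta_rot": [0, 0, 0]}, {"linear": [0, 0, 0], "delta_rot": [0, 0, 0]}])

```text
clock: 31.05
ee_pos: [648.6, -13.3, 205.0]
tool_rot: [1.0, 0.0, 0.0, 0.0]
contact_force: [0.5, -0.0, -0.8]
grip_width: 15.6
grip_force: 12.0
```

>>> drive_tool(targets=[{"linear": [0, 0, 0.008], "delta_rot": [0, 0, 0]}, {"linear": [0, 0, 0.008], "delta_rot": [0, 0, 0]}, {"linear": [0, 0, 0], "delta_rot": [0, 0, 0]}, {"linear": [0, 0, 0], "delta_rot": [0, 0, 0]}])

```text
clock: 31.55
ee_pos: [648.5, -13.3, 200.2]
tool_rot: [1.0, 0.0, 0.0, 0.0]
contact_force: [-0.5, 0.1, -0.5]
grip_width: 15.5
grip_force: 12.0
```

>>> drive_tool(targets=[{"linear": [0, 0, 0.006], "delta_rot": [0, 0, 0]}, {"linear": [0, 0, 0.004], "delta_rot": [0, 0, 0]}, {"linear": [0, 0, 0], "delta_rot": [0, 0, 0]}, {"linear": [0, 0, 0], "delta_rot": [0, 0, 0]}])

```text
clock: 32.05
ee_pos: [648.5, -13.3, 197.2]
tool_rot: [1.0, 0.0, 0.0, 0.0]
contact_force: [-0.3, -0.6, -0.9]
grip_width: 15.4
grip_force: 12.0
```

>>> drive_tool(targets=[{"linear": [0, 0, 0.006], "delta_rot": [0, 0, 0]}, {"linear": [0, 0, 0.005], "delta_rot": [0, 0, 0]}, {"linear": [0, 0, 0], "delta_rot": [0, 0, 0]}, {"linear": [0, 0, 0], "delta_rot": [0, 0, 0]}])

```text
clock: 32.55
ee_pos: [648.5, -13.3, 193.9]
tool_rot: [1.0, 0.0, 0.0, 0.0]
contact_force: [-0.2, 0.4, -1.0]
grip_width: 15.7
grip_force: 12.0
```

>>> drive_tool(targets=[{"linear": [0, 0, 0.004], "delta_rot": [0, 0, 0]}, {"linear": [0, 0, 0.001], "delta_rot": [0, 0, 0]}, {"linear": [0, 0, 0], "delta_rot": [0, 0, 0]}, {"linear": [0, 0, 0], "delta_rot": [0, 0, 0]}])

```text
clock: 33.05
ee_pos: [648.5, -13.3, 192.5]
tool_rot: [1.0, 0.0, 0.0, 0.0]
contact_force: [0.7, 1.0, 1.0]
grip_width: 15.4
grip_force: 12.0
```

Contact at the expected 192.5. Release, rise, back away and check.

>>> drive_tool(targets=[{"linear": [0, 0, 0], "delta_rot": [0, 0, 0]}, {"linear": [0, 0, 0], "delta_rot": [0, 0, 0]}, {"linear": [0, 0, 0], "delta_rot": [0, 0, 0]}, {"linear": [0, 0, 0], "delta_rot": [0, 0, 0]}], claw=0.5)

```text
clock: 33.55
ee_pos: [648.5, -13.3, 192.3]
tool_rot: [1.0, 0.0, -0.0, 0.0]
contact_force: [0.8, 0.3, -0.0]
grip_width: 45.3
grip_force: 0.0
```

>>> drive_tool(targets=[{"linear": [0, 0, -0.04], "delta_rot": [0, 0, 0]}, {"linear": [0, 0, -0.1], "delta_rot": [0, 0, 0]}, {"linear": [0, 0, -0.1], "delta_rot": [0, 0, 0]}, {"linear": [-0.13, 0.15, 0], "delta_rot": [0, 0, 0]}, {"linear": [-0.13, 0.15, 0], "delta_rot": [0, 0, 0]}])

```text
clock: 34.17
ee_pos: [570.0, -104.0, 265.6]
tool_rot: [1.0, 0.001, 0.001, 0.001]
contact_force: [-0.5, -0.8, -0.3]
grip_width: 46.0
grip_force: 0.0
```

>>> drive_tool(targets=[{"linear": [-0.13, 0.15, 0], "delta_rot": [0, 0, 0]}, {"linear": [-0.13, 0.15, 0], "delta_rot": [0, 0, 0]}, {"linear": [0, 0, 0], "delta_rot": [0, 0, 0]}, {"linear": [0, 0, 0], "delta_rot": [0, 0, 0]}])

```text
clock: 34.67
ee_pos: [493.0, -193.4, 265.3]
tool_rot: [1.0, -0.0, 0.001, 0.0]
contact_force: [-0.1, 0.5, -0.1]
grip_width: 45.8
grip_force: 0.0
```

```bash
python3 - <<'E'
from h import *
b=get_image("side")[:,:,::-1];a=get_image("top")[:,:,::-1];cv2.imwrite("pics/side11.png",b);cv2.imwrite("pics/top11.png",a);print(tcp()[0])
r=lambda i:cv2.resize(i,(400,300),interpolation=2)
cv2.imwrite("pics/c11.png",np.vstack([np.hstack([r(a[185:265,280:387]),r(b[140:260,210:370])]),np.hstack([r(a),r(b)])]))
E
```

```text
[ 493.35434438 -192.55468727  264.75916749]
```

View pics/c11.png

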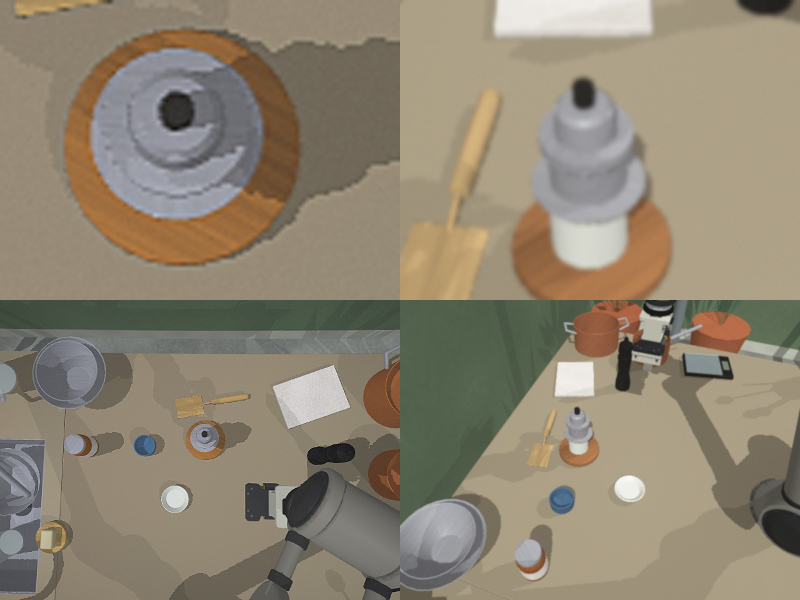

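The full stack stands upright and level on the board's middle: in the crop, the lid knob is at about (177,110) over the board, whose centre is about (182,147). The bystanders are where they were.

```bash
python3 -c "
from station import ctrl
print(ctrl.close_job())"
```

```text
the job is handed in; nothing more can be done
None
```

The dripper is back together on the middle of the board, in the order asked (cup, filter, press, lid), with each part set down at its expected height, the bystanders left where they were, and the job handed in at about 35 s of the 120 s; no verdict was returned.

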